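Restock the display tray and snap its security bar shut

ROBOT

A 6-joint arm with a two-finger parallel gripper is mounted at the origin on the work surface. World frame = base frame: x ahead of the robot, y to its left, z up, the work surface at z = 0. Lengths are in mm, angles in rad, forces in N, time in s.
With the tool pointing down it reaches from about 350 to 875 mm from the base axis. Payload 4.2 kg.
Tool frame: the origin (TCP) lies midway between the tips of the shut fingers; the grasp point (between the pads) lies 19 mm behind it (manip.tcp_to_grasp is the distance from the TCP to the grasp point, in mm); y points along the fingers, x is the direction in which the jaws open and shut, and the axes are right-handed (so a half turn about y gives the same grasp; the last joint's range is limited). The gripper opens to 87 mm and grips with 3 to 60 N. Pads are 19 mm wide; open, the fingers measure 117 mm over their backs; the gripper's body (75 mm by 190 mm) begins 51 mm behind the grasp point.
Start: joints at [1.374, 0.385, 0.008, 0, -1.194, -0.259], TCP at [275.079, 561.187, 222.55] pointing down, gripper open.
Joint ranges: [-3.14, 3.14], [-1.21, 2.06], [-1.07, 1.41], [-3.16, 2.05], [-2.99, -0.16], [-3.1, 3.1]. Speed limits (rad/s): [2.79, 2.79, 3.14, 3.14, 3.14, 3.14].

INTERFACE

Orientations are given as a unit quaternion [x, y, z, w].
In Python, from workcell import manip gives the robot as it stands. The module is installed in compiled form; this text tells all that it offers. Calls block until the motion is done:
- manip.move_ptp(position, orientation): joint-space move of the TCP to a pose.
- manip.line_to(position, feed=150, frame=None, threshold=None): straight line of the TCP; frame=None keeps the orientation; feed is the mean speed in mm/s. With threshold (N) it stops when the force on the tool has changed by that much, and returns True; else False.
- manip.move_j(angles): joint-space move.
- manip.grip(opening): finger opening in mm; the grip force is fixed at half the most; returns when the fingers have stopped.
- manip.pause(seconds).
- manip.inverse_kinematics(position, orientation): joint angles nearest the present ones, or None.
- manip.read_camera(name): name is "scene" or "side" or "wrist"; returns (picture, depth): 384x512x3 uint8, red, green, blue; 384x512 float32, mm along the optical axis (not along the pixel's ray), 0 where there is no reading.
- manip.camera_info(name): a dict with "fx", "fy", "cx", "cy" (pixels), "k1" (the pictures are not rectified: a ray, as slopes to the right and down, at radius r is drawn at 1 + k1 r^2 times it, then the intrinsics apply), "origin" and "attitude" of the camera in the world. Camera axes: x right, y down, z forward; pixel columns grow to the right and rows downward; lengths in mm; the calibration is good to about 2 mm. A picture is of the moment at which its call begins: read the wrist's pose just before it. camera_info takes no time and is no camera call; for the wrist camera it gives the pose at the moment of the call.
A pose or a line that the arm cannot do raises manip.MotionError and nothing moves.
- manip.close_job(): hands the job in, once; it reports no verdict.
Trained networks look in the newest picture that a camera, given by its name, has taken for a name from the list of things; names that differ only in an ending like _2 or _b are one class to them, and where a whole thing is asked for, a point or a joint stands for the part that bears it (a point fixed in the world has none). Each returns a list of dicts, best first, with "p" (0 to 1); they miss things now and then, are a little off and sometimes report something else, mostly with a low value. They report only what shows in the picture. A call takes as long as a camera call. They do not tell look-alikes from the thing itself.
- manip.find_in(thing, camera): "xyz" ([x, y, z] in mm, in world coordinates, good to about 4 mm: the middle of the surface that is visible of it).
- manip.landmark_of(thing, camera): "xyz" ([x, y, z] in mm, in world coordinates, good to about 4 mm: a listed point, or the origin of a listed thing).
Readings, each from a call of its own:
- manip.get_time_s(): time.
- manip.get_qpos(): joint angles.
- manip.get_qvel(): joint speeds.
- manip.get_effort(): joint torques, N m.
- manip.get_tool_pos(): TCP position.
- manip.get_tool_rot(): TCP orientation.
- manip.get_wrist_force(): force on the tool from outside, world axes, zero at the start.
- manip.get_moment(): the same for the moment, N m.
- manip.get_width(): finger opening in mm.
Only numpy, scipy, OpenCV 4.12 (cv2) and the standard library are available. Lean on these libraries where they do the work, as an engineer would, in place of code of your own. Each camera call takes 0.05 s, during which the arm holds its last target.

TASK

Put the loose blue carton upright into the empty bay of the display tray (the one with the yellow card), flat on the bay's floor and lengthways along the tray like its green neighbour. Then swing the red security bar over both cartons and press its end down gently until it snaps under the roller of its catch and stays there; do not ram it, keep the green carton in its bay, and do not disturb the roll of tape, the stapler or the pen cup.

Things in the scene. Friction and masses are not known exactly. Their poses are not given: they have to be found in the camera images.
- refill_center (a point): centre (half-way up) of the loose blue carton with white bands: 40 mm along its x, 64 mm along its y, 55 mm tall along its z, about 0.16 kg. It starts upright on the counter; grasp it across its 40 mm side (its x).
- card: yellow card, 40 x 64 mm and 1 mm thick, lying in the empty bay; it marks where the blue carton goes and can stay under it (it takes up no room). Origin: centre of the card, on the bay's floor; axes parallel to the tray's.
- stocked_center (a point): centre of the green carton, same size and shape as the blue one, already standing in the other bay. The bays' centres lie at y = +38.5 and -38.5 mm in the tray's frame; which of them is empty varies.
- tray: white display tray fixed to the counter, 120 mm along its x, 290 mm along its y, floor 12 mm thick. Origin: centre of its underside, z up. Each bay is 46 mm (x) by 71 mm (y) between grey ribs 10 mm high. At x = 0 stand the bar's aluminium hinge fork (y = +105 mm, 99 mm high, 30 mm wide) and the catch post (y = -105 mm).
- catch_mark (a point): point of the tray where the shut bar's nose centre rests if the catch is set lowest: x = 0, y = -103, z = 77 mm in the tray's frame. The post is set by hand 0 to 18 mm higher (not reported: to be felt, or seen). A brass roller on a spring, along x, sits 10 mm farther out and 6 mm above the resting nose; the dark block behind it begins at y = -126 mm and is 97 to 115 mm high.
- roller_mark (a point): point of the tray at the roller's axis, catch set lowest (y = -113, z = 83 mm in the tray's frame). Going down, the bar's nose (10 mm thick) meets the 16 mm thick roller, pushes it outwards and passes; it springs back over the nose. On the thumb pad this takes about 8 to 14 N; then the bar gives way and drops 6 mm onto a hard rest. Over 25 N there is ramming.
- bar_nose (a point): middle of the rounded steel nose at the free end of the red bar, 208 mm from the hinge, 10 mm thick and 24 mm wide.
- bar_hinge (a point): the bar's hinge axis (it runs along the tray's x), 86 mm above the tray's underside at y = +105 mm in the tray's frame.
- bar_pad (a point): top middle of the black thumb pad on the red security bar, 180 mm from the hinge along the bar and 8 mm above the bar's centre line. The pad is 16 mm wide (x) like the bar, 22 mm along the bar and stands 3 mm above the bar. The point's x axis is parallel to the hinge, its -y axis points along the bar away from the hinge and its z axis is the bar's upper side when shut.
- bar (a joint): angle of the red bar in rad: -0.043 to 0.043 when shut, as the catch is set (0 = level, from the hinge towards the tray's -y, 4 mm or more above the cartons), pi/2 upright; starts open, leaning outwards at 1.65 to 1.95. Bar: 16 mm wide, 10 mm thick, 213 mm from hinge to its end. Its stiff hinge (0.22 N m) stays where it is left; unless pressed it stops on the roller, 0.07 above shut.
- tape: roll of amber packing tape lying flat, 90 mm across, 24 mm tall, bystander. Origin: centre of its underside.
- stapler: orange and black stapler, 135 mm along its y, 34 mm wide, 46 mm tall, bystander. Origin: centre of its underside.
- cup: grey pen cup with pens, 74 mm across, pens up to 155 mm high, bystander. Origin: centre of its underside.
There are look-alikes about, which are no part of the job. Of the things shaped like the part that bears refill_center, the blue one is meant.

How it is judged:
By the outcome, as a careful person would: the job done as asked, in the order asked, and still so for the second after the job is handed in, with the robot touching nothing.
It also fails if it takes over 61 s, if anything falls off the work surface, if the arm or the gripper's body presses on something with over 40 N, if the wrist force passes 120 N, or if a joint passes its speed limit or range.

## Working session

There is one attempt and no reset: what is moved stays moved. The work goes in short steps, each a Python script; the robot and the scene stay as the last script left them, time stands still between calls to the robot, and variables do not carry over. Pictures are saved under pics/ and viewed, and the job is handed in when it is done.

```bash
mkdir -p pics; ls
python3 - <<'E'
from workcell import manip
import cv2
print(manip.get_time_s(), manip.get_tool_pos(), manip.get_tool_rot(), manip.tcp_to_grasp)
for c in ("scene","side","wrist"):
    p,d=manip.read_camera(c); cv2.imwrite(f"pics/a_{c}.png",p[:,:,::-1])
    i=manip.camera_info(c); print(c,i)
    for n in ("refill_center","card","stocked_center","tray","catch_mark","roller_mark","bar_nose","bar_hinge","bar_pad") if c!="wrist" else ():
        print(n,[( [round(float(v)) for v in r["xyz"]],round(r["p"],2)) for r in manip.landmark_of(n,c)][:4])
print(manip.get_time_s())
E
```

```text
pics
0.0 [274.80890113 560.68654914 221.45620373] [ 0.3746883  -0.59965711  0.60049326 -0.37340041] 18.700000000000003
scene {'fx': 415.8884202633436, 'fy': 415.8884202633436, 'cx': 254.61526492986138, 'cy': 184.32013923343254, 'k1': -0.07847072364338073, 'origin': array([1240.50375351,  620.34467937,  637.41665598]), 'attitude': array([ 0.36757992,  0.78977214, -0.44517168, -0.20728517])}
refill_center [([465, -243, 27], 0.93), ([372, -292, 28], 0.75), ([434, -136, 28], 0.6), ([757, 120, 1], 0.58)]
card [([530, 149, 9], 0.68)]
stocked_center [([499, 81, 38], 0.87)]
tray [([515, 118, -2], 0.56)]
catch_mark []
roller_mark [([761, 120, 1], 0.56)]
bar_nose [([579, 257, 287], 0.63)]
bar_hinge [([559, 206, 87], 0.87), ([527, 150, 14], 0.46)]
bar_pad []
side {'fx': 412.6883919077137, 'fy': 412.6883919077137, 'cx': 254.77373561703288, 'cy': 190.34791135031375, 'k1': -0.12638488250316868, 'origin': array([ 377.90153593, -791.11274399,  864.6400328 ]), 'attitude': array([ 0.90947353, -0.10816931,  0.04692926, -0.39869155])}
refill_center [([460, -349, 24], 0.98), ([364, -297, 29], 0.74), ([435, -137, 26], 0.71), ([467, -244, 25], 0.59)]
card [([527, 150, 8], 0.47)]
stocked_center [([497, 82, 40], 0.81)]
tray [([513, 110, 6], 0.79)]
catch_mark [([470, 23, 76], 0.86)]
roller_mark [([465, 17, 85], 0.69)]
bar_nose [([580, 254, 290], 0.57)]
bar_hinge [([558, 212, 84], 0.92)]
bar_pad [([584, 258, 261], 0.72)]
wrist {'fx': 330.5582421354463, 'fy': 330.5582421354463, 'cx': 259.46119300503915, 'cy': 193.99324564693637, 'k1': 0.022169356284181454, 'origin': array([350.36345446, 524.31744631, 384.97638157]), 'attitude': array([-0.52299756,  0.83847382,  0.13012328, -0.0806421 ])}
1.05
```

View pics/a_scene.png

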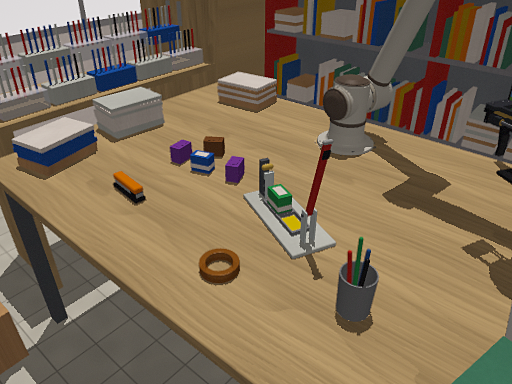

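View pics/a_side.png

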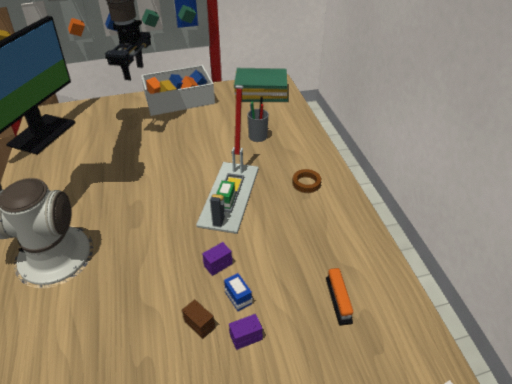

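```bash
cat > h.py <<'E'
from workcell import manip
import numpy as np, cv2
from scipy.spatial.transform import Rotation as R
def down(a,tilt=None):
    x=[np.cos(a),np.sin(a),0];y=[0,0,-1]
    return R.from_matrix(np.array([x,y,np.cross(x,y)]).T).as_quat()
def K(i): return np.array([[i['fx'],0,i['cx']],[0,i['fy'],i['cy']],[0,0,1]]),np.array([i['k1'],0,0,0.])
def cloud(d,i):
    v,u=np.mgrid[:d.shape[0],:d.shape[1]]
    k,ds=K(i)
    s=cv2.undistortPoints(np.stack([u,v],-1).reshape(-1,1,2).astype(float),k,ds).reshape(*d.shape,2)
    P=np.dstack([s*d[...,None],d])
    W=R.from_quat(i['attitude']).apply(P.reshape(-1,3))+i['origin']
    W=W.reshape(*d.shape,3); W[d==0]=np.nan
    return W
def proj(P,i):
    k,ds=K(i); P=np.atleast_2d(P).astype(float)
    C=R.from_quat(i['attitude']).inv().apply(P-i['origin'])
    return cv2.projectPoints(C,np.zeros(3),np.zeros(3),k,ds)[0].reshape(-1,2)
def snap(c,name=None):
    i=manip.camera_info(c); p,d=manip.read_camera(c)
    if name: cv2.imwrite(f"pics/{name}.png",p[:,:,::-1])
    return p,d,i,cloud(d,i)
E
python3 - <<'E'
from h import *
i=manip.camera_info('wrist'); Rt=R.from_quat(manip.get_tool_rot())
print("cam in tool",Rt.inv().apply(i['origin']-manip.get_tool_pos()),"view",Rt.inv().apply(R.from_quat(i['attitude']).as_matrix().T))
outs=[]
for c,(u,v) in (("scene",(203,160)),("side",(238,290))):
    p,d,i,W=snap(c)
    hsv=cv2.cvtColor(p,cv2.COLOR_RGB2HSV)
    crop=p[v-50:v+50,u-60:u+60]; outs.append(cv2.resize(crop[:,:,::-1],None,fx=3.3,fy=3.3,interpolation=cv2.INTER_CUBIC))
    m=(W[...,2]>8)&(np.hypot(W[...,0]-466,W[...,1]+243)<50)
    m2=m&(W[...,2]>48); 
    if m2.sum()>10:
        r=cv2.minAreaRect(W[m2][:,:2].astype(np.float32)); print(c,m2.sum(),r,np.median(W[m2][:,2]))
    g=(abs(W[...,2])<8)&(np.hypot(W[...,0]-466,W[...,1]+243)<90); print("table z",np.median(W[g][:,2]))
cv2.imwrite("pics/crop.png",np.hstack(outs))
E
```

```text
cam in tool [-2.45412307e-02 -1.62438547e+02  8.38302827e+01] view [[ 9.99999607e-01  8.53226135e-04  2.38965093e-04]
 [ 4.85906149e-04 -3.02545859e-01 -9.53134706e-01]
 [-7.40941541e-04  9.53134448e-01 -3.02546155e-01]]
scene 156 ((469.3646545410156, -242.68756103515625), (41.76557922363281, 65.40189361572266), 16.599763870239258) 53.23466181599895
table z -1.3720073411742533
side 447 ((465.9533386230469, -244.9894561767578), (41.06031036376953, 67.85616302490234), 18.35152816772461) 55.23225658777801
table z 0.18771197236623038
```

View pics/crop.png

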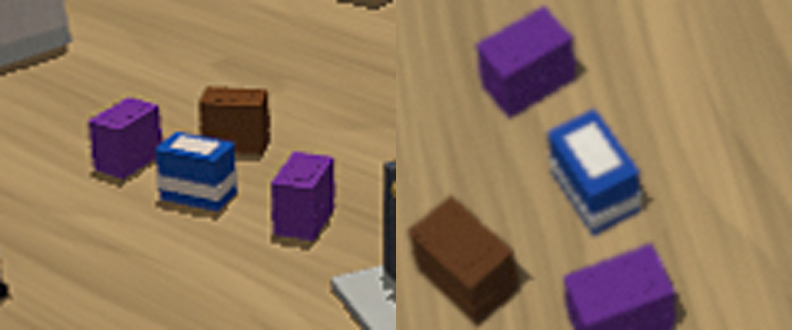

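Run:
```python
from h import *
Rt=R.from_quat(manip.get_tool_rot()).as_matrix(); print("tool x yaw",np.degrees(np.arctan2(Rt[1,0],Rt[0,0])), manip.get_qpos())
for a in (17.5,-162.5):
    print(a, manip.inverse_kinematics([467,-244,150],down(np.radians(a))))
for a in (-25.3,154.7):
    print(a, manip.inverse_kinematics([529,150,100],down(np.radians(a))))
# tray cloud
for c in ("scene","side"):
    p,d,i,W=snap(c)
    hsv=cv2.cvtColor(p,cv2.COLOR_RGB2HSV)
    near=np.hypot(W[...,0]-515,W[...,1]-117)<170
    g=near&(hsv[...,0]>50)&(hsv[...,0]<80)&(hsv[...,1]>120)&(W[...,2]>60)
    y=near&(hsv[...,0]>20)&(hsv[...,0]<35)&(hsv[...,1]>150)&(W[...,2]<25)
    t=near&(W[...,2]>5)&(W[...,2]<16)&(hsv[...,1]<60)
    dk=near&(W[...,2]>60)&(W[...,2]<125)&(hsv[...,2]<80)
    for n,m in (("green",g),("card",y),("tray",t),("dark",dk)):
        P=W[m]; print(c,n,m.sum(), cv2.minAreaRect(P[:,:2].astype(np.float32)) if len(P)>3 else "", np.percentile(P[:,2],[2,50,98]) if len(P) else "")
```

```text
tool x yaw -116.11310791879991 [ 1.37362469e+00  3.84694252e-01  7.89969445e-03 -2.77927826e-06
 -1.19395658e+00 -2.58587049e-01]
17.5 [-0.17333693  0.28622381 -0.33662055  0.         -0.94795197 -2.66282311]
-162.5 [-0.17333693  0.28622381 -0.33662055  0.         -0.94795197  0.47876954]
-25.3 [ 0.57117783  0.38002246 -0.34189485  0.         -0.84887901  2.12884653]
154.7 [ 0.57117783  0.38002246 -0.34189485  0.         -0.84887901 -1.01274613]
scene green 143 ((534.3361206054688, 154.7502899169922), (225.4056396484375, 39.95280075073242), 65.82462310791016) [60.14569195 65.07670602 67.83112494]
scene card 179 ((529.7762451171875, 146.0889129638672), (58.699031829833984, 37.95533752441406), 67.29235076904297) [ 9.48745381 11.71758312 13.93939604]
scene tray 1867 ((518.256103515625, 117.80641174316406), (291.45416259765625, 121.86471557617188), 64.39370727539062) [ 6.30252305 10.49751334 14.28302904]
scene dark 160 ((512.4187622070312, 103.20851135253906), (254.101318359375, 38.42243194580078), 65.35707092285156) [ 60.17088436  77.82152301 113.18413831]
side green 84 ((499.3958435058594, 77.92971801757812), (64.90090942382812, 37.85532760620117), 62.53786849975586) [61.13020789 66.57659501 69.92966867]
side card 77 ((546.6620483398438, 152.21279907226562), (33.01586151123047, 65.44343566894531), 11.973878860473633) [ 9.79724386 12.80800181 15.8733848 ]
side tray 1626 ((514.4197387695312, 115.44189453125), (294.98089599609375, 121.73994445800781), 64.39081573486328) [ 6.94942726 11.74140421 15.22169028]
side dark 175 ((489.9020080566406, 25.908525466918945), (110.27263641357422, 22.01378631591797), 48.49476623535156) [ 60.56929681  88.09763086 114.79532116]
```

Run:
```python
from h import *
a=np.radians(-162.5)
th=1.374
manip.line_to([90,450,380],feed=250)
print(manip.get_time_s(),manip.get_tool_pos())
manip.move_ptp([430,-100,380],down(a)); print(manip.get_time_s())
manip.move_ptp([467,-244,150],down(a)); manip.pause(0.2)
print(manip.get_time_s(),manip.get_tool_pos())
p,d,i,W=snap("wrist","w1")
m=(np.hypot(W[...,0]-467,W[...,1]+244)<50)&(W[...,2]>48)
r=cv2.minAreaRect(W[m][:,:2].astype(np.float32)); print(m.sum(),r,np.median(W[m][:,2]))
print(manip.landmark_of("refill_center","wrist")[:2])
```

```text
2.4667 [ 90.25212685 449.90335625 378.96127384]
4.775
6.0417 [ 467.9520162  -243.53034404  151.47108516]
30944 ((467.8846435546875, -244.81407165527344), (98.76899719238281, 65.95770263671875), 17.403972625732422) 239.1515474097592
[{'xyz': [465.5, -243.2, 32.1], 'p': 0.94}, {'xyz': [458.5, -354.3, 31.6], 'p': 0.68}]
```

View pics/w1.png

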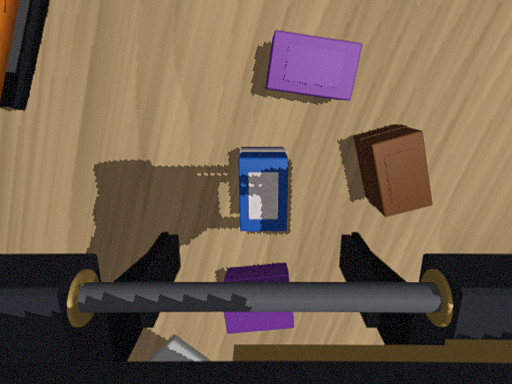

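Run:
```python
from h import *
p,d,i,W=snap("wrist")
m=(np.hypot(W[...,0]-467,W[...,1]+244)<50)&(W[...,2]>48)&(W[...,2]<62)
m=cv2.erode(m.astype(np.uint8),np.ones((3,3)))>0
r=cv2.minAreaRect(W[m][:,:2].astype(np.float32)); print(m.sum(),r,np.median(W[m][:,2]))
print(manip.get_tool_pos())
# proceed to grasp
c=np.array(r[0]); ang=r[2]; w=r[1]
if w[0]>w[1]: ang+=90
while ang>45: ang-=90
assert abs(ang-17.5)<4 and np.hypot(*(c-[467,-244]))<6, (ang,c)
a=np.radians(ang-180); q=down(a)
zt=36-18.7
manip.line_to([*c,90],feed=150,frame=q)
manip.line_to([*c,zt],feed=90)
print(manip.get_tool_pos(),manip.get_wrist_force())
manip.grip(25)
print(manip.get_width(),manip.get_time_s(),ang,c)
manip.line_to([*c,zt+30],feed=80); print(manip.get_width(),manip.get_tool_pos(),manip.get_wrist_force(),manip.get_time_s())
```

```text
3316 ((466.02392578125, -245.04220581054688), (38.15605163574219, 63.51237487792969), 17.660301208496094) 55.45507980682589
[ 467.38407264 -243.68603561  150.73306271]
[ 466.58098553 -245.19317113   17.84577045] [-0.02646244 -1.40226048 -0.3538634 ]
40.05054863654475 8.5417 17.660301208496094 [ 466.02392578 -245.04220581]
39.547332588463526 [ 465.8019051  -244.91788857   47.26825689] [-1.01416238  0.45400949 -2.50337883] 9.0667
```

```bash
cat >> h.py <<'E'
T0=np.array([516.,117.]); YAW=np.radians(-25.6)
def tw(x,y,z=0,c=None,yaw=None):
    c=T0 if c is None else c; yaw=YAW if yaw is None else yaw
    return np.array([c[0]+x*np.cos(yaw)-y*np.sin(yaw),c[1]+x*np.sin(yaw)+y*np.cos(yaw),z])
E
python3 - <<'E'
from h import *
x,y,z=manip.get_tool_pos()
manip.line_to([x,y,260],feed=250)
q=down(YAW)
P=tw(0,-75,240); print(P)
manip.move_ptp(P,q); manip.pause(0.2)
print(manip.get_time_s(),manip.get_tool_pos(),manip.get_width())
p,d,i,W=snap("wrist","w2")
np.save("w2.npy",W); cv2.imwrite("w2.png",p[:,:,::-1])
import pickle; pickle.dump((p,d,i),open("w2.pkl","wb"))
for n in ("card","tray","stocked_center","bar_hinge","bar_nose","bar_pad"): print(n,manip.landmark_of(n,"wrist")[:2])
E
```

```text
[483.59356884  49.36256052 240.        ]
11.825 [483.65802406  48.88846682 239.94115937] 39.72383369272962
card [{'xyz': [528.8, 154.8, 9.9], 'p': 0.91}, {'xyz': [513.8, 112.8, 0.5], 'p': 0.36}]
tray [{'xyz': [515.4, 114.6, 3.5], 'p': 0.55}]
stocked_center [{'xyz': [499.4, 85.5, 35.8], 'p': 0.74}]
bar_hinge [{'xyz': [499.5, 80.9, 34.9], 'p': 0.61}]
bar_nose []
bar_pad []
```

View pics/w2.png

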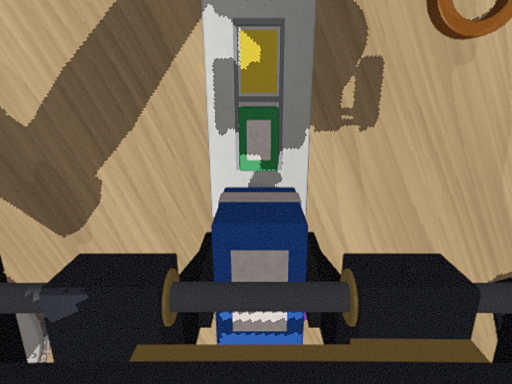

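Run:
```python
from h import *
import pickle
p,d,i=pickle.load(open("w2.pkl","rb")); W=cloud(d,i)
hsv=cv2.cvtColor(p,cv2.COLOR_RGB2HSV)
v,u=np.mgrid[:384,:512]
box=(u>225)&(u<295)
y=box&(v<105)&(hsv[...,0]>20)&(hsv[...,0]<35)&(hsv[...,1]>150)
g=box&(v>95)&(v<180)&(W[...,2]>60)&(W[...,2]<75)
t=(v<160)&(W[...,2]>6)&(W[...,2]<16)&(u>190)&(u<325)
for n,m in (("card",y),("green",g),("tray",t)):
    P=W[m];print(n,m.sum(),cv2.minAreaRect(P[:,:2].astype(np.float32)),np.median(P[:,2]))
# card with fixed plane z=13 from pixel rect
r=cv2.minAreaRect(np.stack([u[y],v[y]],1).astype(np.float32));print(r)
k,ds=K(i); s=cv2.undistortPoints(np.array(cv2.boxPoints(r),np.float64).reshape(-1,1,2),k,ds).reshape(-1,2)
D=R.from_quat(i['attitude']).apply(np.c_[s,np.ones(4)]); X=i['origin']+D*((13-i['origin'][2])/D[:,2])[:,None]
print(X,X.mean(0)); 
e=X[:,:2]; L=[np.hypot(*(e[j]-e[(j+1)%4])) for j in range(4)];print(L,[np.degrees(np.arctan2(*(e[(j+1)%4]-e[j])[::-1])) for j in range(4)])
print("exp card",tw(0,38.5),"green",tw(0,-38.5))
# carton in hand: tilt?
m=(u>215)&(u<305)&(v>190)&(v<215)&(W[...,2]<300)
```

```text
card 2245 ((530.8897705078125, 150.6288604736328), (62.89471435546875, 38.27894973754883), 64.31820678710938) nan
green 2469 ((498.2742614746094, 81.57669830322266), (62.751197814941406, 39.92687225341797), 64.02299499511719) 67.23360251232555
tray 13077 ((520.6511840820312, 128.4739990234375), (168.38328552246094, 119.81612396240234), 64.3420639038086) 12.350435072479627
((258.0, 61.0), (62.0, 36.0), 90.0)
[[527.15631661 187.02369099  13.        ]
 [561.65025915 170.45598234  13.        ]
 [535.4331035  113.55388862  13.        ]
 [498.97706007 131.05754113  13.        ]] [530.80418483 150.52277577  13.        ]
[np.float64(38.266447997070344), np.float64(62.65131699072639), np.float64(40.440338201119275), np.float64(62.660038535156986)] [np.float64(-25.655336002538803), np.float64(-114.73748510682431), np.float64(154.35292498609826), np.float64(63.27450026589579)]
exp card [532.63530133 151.72055227   0.        ] green [499.36469867  82.27944773   0.        ]
```

Run:
```python
from h import *
q=down(YAW+np.pi); c=np.array([531.2,150.9])
manip.move_ptp([484,49,240],q)
manip.move_ptp([*c,170],q); print(manip.get_time_s(),manip.get_tool_pos())
manip.line_to([*c,55],feed=120); manip.pause(0.15)
print(manip.get_tool_pos(),manip.get_wrist_force(),manip.get_time_s())
p,d,i,W=snap("side","s3"); p2,*_=snap("scene")
cv2.imwrite("pics/c3.png",np.hstack([cv2.resize(p[140:260,170:290,::-1],(390,390)),cv2.resize(p2[140:270,220:350,::-1],(390,390))]))
```

```text
15.4167 [531.21061368 151.4281107  169.16493746]
[531.67931804 151.16948043  55.87018003] [-0.20103201  0.05484403 -2.4395808 ] 16.675
```

View pics/c3.png

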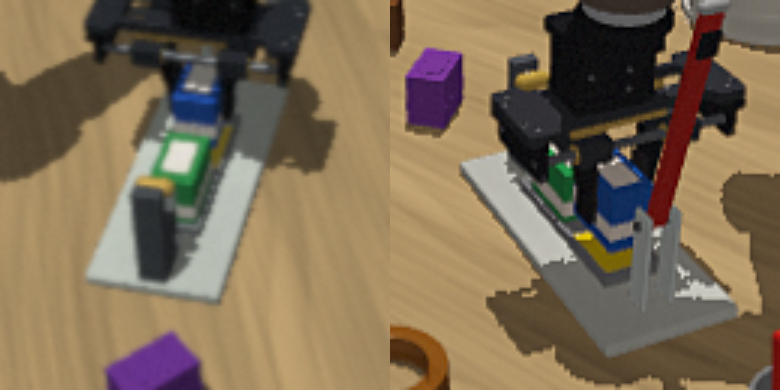

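Run:
```python
from h import *
c=np.array([531.2,150.9])
manip.line_to([*c,42],feed=60)
hit=manip.line_to([*c,27],feed=25,threshold=5)
print(hit,manip.get_tool_pos(),manip.get_wrist_force(),manip.get_time_s())
p,*_=snap("scene"); cv2.imwrite("pics/c4.png",cv2.resize(p[160:260,230:340,::-1],None,fx=5,fy=5))
```

```text
True [531.07217605 150.83774622  29.23943976] [-0.15076569  0.2482184   3.67050895] 17.6583
```

View pics/c4.png

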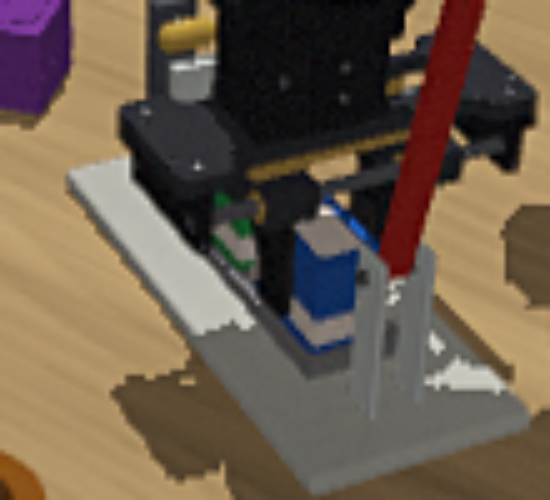

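Run:
```python
from h import *
c=np.array([531.2,150.9])
manip.grip(56); manip.pause(0.2)
print(manip.get_width(),manip.get_tool_pos(),manip.get_wrist_force())
manip.line_to([*c,100],feed=80); manip.line_to([*(c+tw(0,-60)[:2]-T0),330],feed=250)
print(manip.get_time_s())
for cn in ("scene","side"):
    p,d,i,W=snap(cn,"d_"+cn)
    hsv=cv2.cvtColor(p,cv2.COLOR_RGB2HSV)
    D=W-np.array([*T0,0]); ty=D[...,0]*-np.sin(YAW)+D[...,1]*np.cos(YAW); tx=D[...,0]*np.cos(YAW)+D[...,1]*np.sin(YAW)
    red=((hsv[...,0]<6)|(hsv[...,0]>174))&(hsv[...,1]>150)&(abs(tx)<40)&(ty>70)&(ty<200)&(W[...,2]>90)
    f=np.polyfit(W[...,2][red],ty[red],1); print(cn,"red",red.sum(),"theta",np.pi/2+np.arctan(f[0]),"tx",np.median(tx[red]),"zmax",W[...,2][red].max(),"y@86",np.polyval(f,86))
    b=(np.hypot(D[...,0]-16.6,D[...,1]-34.7)<45)&(W[...,2]>60)&(W[...,2]<75)
    P=np.c_[tx[b],ty[b]].astype(np.float32); print("top blue",b.sum(),cv2.minAreaRect(P),np.median(W[b][:,2]),np.std(W[b][:,2]))
    blk=(abs(tx)<25)&(ty>-150)&(ty<-95)&(W[...,2]>60)
    bl=blk&(hsv[...,2]<100)&(hsv[...,1]<120); br=blk&(hsv[...,0]>12)&(hsv[...,0]<32)&(hsv[...,1]>110)
    print("block",bl.sum(),np.percentile(W[bl][:,2],[50,90,97,100]),"roller",br.sum(),np.percentile(W[br][:,2],[3,50,97]) if br.sum() else 0, ty[br].mean(),tx[br].mean())
    cup=manip.landmark_of("cup",cn); print(cup[:1])
    cv2.imwrite(f"pics/dc_{cn}.png",cv2.resize(p[130:260,220:350,::-1] if cn=="scene" else p[130:250,170:290,::-1],(560,560)))
```

```text
55.81548679031299 [530.08616285 150.3924888   28.31122029] [-0.48462976 -0.6576331   1.22348324]
20.6833
scene red 480 theta 1.7957661122579414 tx 5.800693328024995 zmax 283.7241620871887 y@86 108.62800700872049
top blue 259 ((2.5194873809814453, 33.76304244995117), (39.6225471496582, 77.69448852539062), 0.6189116835594177) 65.75986224832195 1.705181327608344
block 123 [ 88.52581815 112.75344981 114.37787397 115.74415806] roller 66 [ 93.93713131 101.9862193  107.07670698] -110.53299344064348 3.349196031702155
[{'xyz': [672.6, 401.3, -4.2], 'p': 0.89}]
side red 262 theta 1.8059193015713972 tx 1.6032160249944347 zmax 285.4342343031085 y@86 98.00638747415289
top blue 212 ((0.00443267822265625, 36.485679626464844), (68.25012969970703, 40.630584716796875), 88.65470123291016) 66.81727921374033 2.1225348433437077
block 191 [ 87.38543637 112.95376942 114.97808803 116.22357633] roller 32 [102.07362296 106.26832618 109.12169454] -117.41966237952798 4.890273818397793
[{'xyz': [672.0, 400.4, -0.3], 'p': 0.59}]
```

View pics/dc_scene.png

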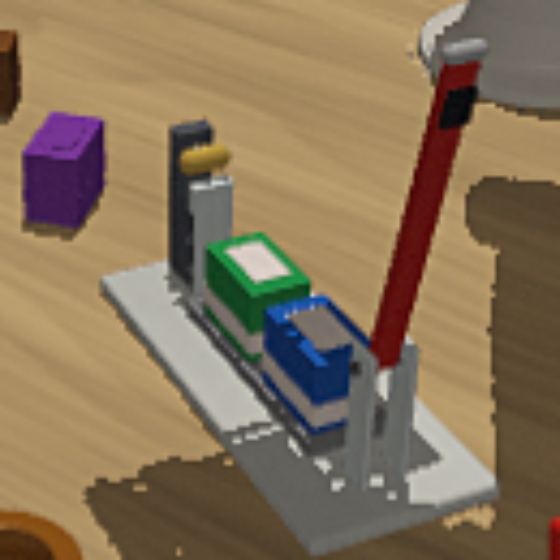

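View pics/dc_side.png

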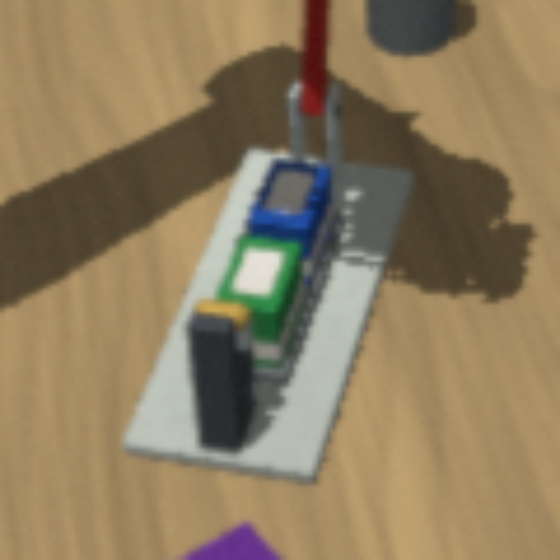

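Run:
```python
from h import *
print(manip.get_tool_pos())
q=down(YAW)
manip.grip(0); 
A=tw(0,-20,350); manip.move_ptp(A,q)
print(manip.get_time_s(),manip.get_width(),manip.get_qpos())
manip.line_to(tw(0,200,350),feed=250)
manip.line_to(tw(0,200,246),feed=200)
print(manip.get_time_s(),manip.get_tool_pos(),tw(0,200,246),manip.get_wrist_force())
p,*_=snap("scene"); p2,*_=snap("side")
cv2.imwrite("pics/e.png",np.hstack([cv2.resize(p[60:280,210:430,::-1],(390,390)),cv2.resize(p2[20:240,130:350,::-1],(390,390))]))
```

```text
[505.00941264  96.84059709 328.61179886]
24.6667 0.09573331264400696 [ 5.06926608e-01  1.32658541e-01 -1.98915417e-02  1.45775706e-06
 -1.41827010e+00  2.18767733e+00]
26.3667 [603.15810839 297.103368   248.0036788 ] [602.41714976 297.36650528 246.        ] [-0.04369541 -0.28522285  0.78440651]
```

View pics/e.png

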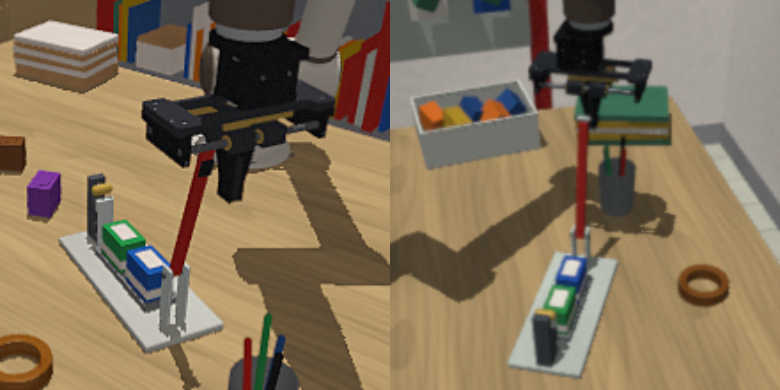

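Run:
```python
from h import *
H=np.array([105.,86.])
def tcp(th,r=160,off=5,edge=9.5):
    u=np.array([-np.cos(th),np.sin(th)]); n=np.array([np.sin(th),np.cos(th)])
    P=H+r*u+off*n; return tw(0,P[0]+edge,P[1])
manip.line_to(tcp(np.pi/2),feed=100)
print(manip.get_time_s(),manip.get_wrist_force())
for th in (1.42,1.27,1.12):
    manip.line_to(tcp(th),feed=90)
    F=manip.get_wrist_force(); print(th,np.round(F,1),np.round(manip.get_tool_pos()-tcp(th),1))
    if np.linalg.norm(F)>12: break
print(manip.get_time_s())
p,*_=snap("scene"); p2,*_=snap("side")
cv2.imwrite("pics/f.png",np.hstack([cv2.resize(p[80:280,210:410,::-1],(390,390)),cv2.resize(p2[40:240,130:330,::-1],(390,390))]))
```

```text
27.425 [ 0.54343309  0.19422544 -0.50729184]
1.42 [ 0.1 -0.   0.5] [-0.2 -0.4 -0. ]
1.27 [ 0.3 -0.2 -0.1] [-0.2 -0.3  0. ]
1.12 [-0.1  0.2  0.7] [-0.1 -0.2 -0. ]
28.675
```

View pics/f.png

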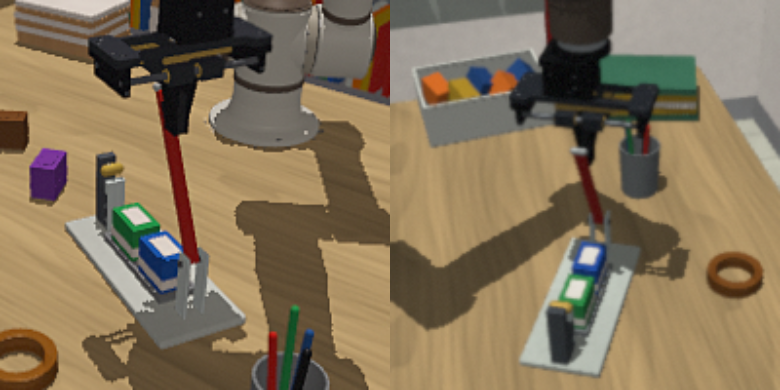

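Bar follows (past vertical toward the tray). Continue the arc down to about 0.3 rad.

Run:
```python
from h import *
H=np.array([105.,86.])
def tcp(th,r=160,off=5,edge=9.5):
    u=np.array([-np.cos(th),np.sin(th)]); n=np.array([np.sin(th),np.cos(th)])
    P=H+r*u+off*n; return tw(0,P[0]+edge,P[1])
for th in (0.95,0.8,0.65,0.5,0.38,0.28):
    manip.line_to(tcp(th),feed=90)
    F=manip.get_wrist_force(); print(th,np.round(F,1))
    if np.linalg.norm(F)>12: break
t=manip.get_tool_pos(); manip.line_to([t[0],t[1],t[2]+25],feed=120); manip.pause(.1)
print(manip.get_time_s())
for cn in ("scene","side"):
    p,d,i,W=snap(cn)
    hsv=cv2.cvtColor(p,cv2.COLOR_RGB2HSV)
    D=W-np.array([*T0,0]); ty=D[...,0]*-np.sin(YAW)+D[...,1]*np.cos(YAW); tx=D[...,0]*np.cos(YAW)+D[...,1]*np.sin(YAW)
    red=((hsv[...,0]<6)|(hsv[...,0]>174))&(hsv[...,1]>150)&(abs(tx)<40)&(ty>-120)&(ty<110)&(W[...,2]>60)
    f=np.polyfit(ty[red],W[...,2][red],1); print(cn,red.sum(),"theta",-np.arctan(f[0]),np.median(tx[red]))
    cv2.imwrite(f"pics/g_{cn}.png",cv2.resize(p[110:270,210:370,::-1] if cn=="scene" else p[90:250,150:310,::-1],(390,390)))
cv2.imwrite("pics/g.png",np.hstack([cv2.imread("pics/g_scene.png"),cv2.imread("pics/g_side.png")]))
```

```text
0.95 [ 0.2 -0.3  1.1]
0.8 [-0.9 -0.1 -0.5]
0.65 [-0.8 -0.1 -0.1]
0.5 [-0.3 -0.7 -0.6]
0.38 [-0.7 -0.4 -0.6]
0.28 [-0.1  0.   0.5]
31.625
scene 391 theta 0.28848204550793954 3.3452168184681152
side 135 theta 0.2814495060111418 3.284895756032972
```

View pics/g.png

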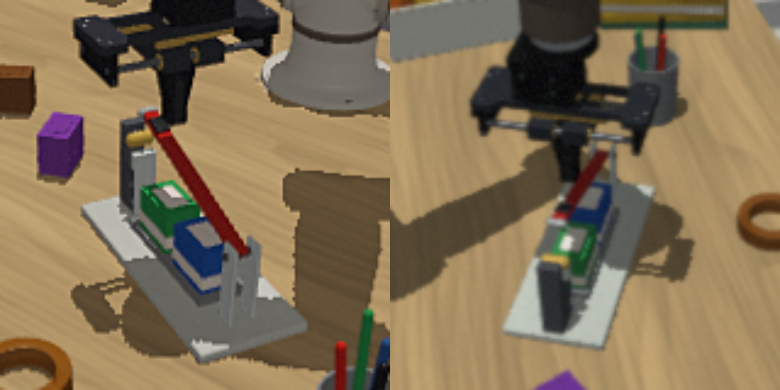

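Run:
```python
from h import *
Y=-69
t=manip.get_tool_pos(); manip.line_to(tw(0,Y,165),feed=120); manip.pause(.1)
F0=manip.get_wrist_force(); print(F0,manip.get_tool_pos())
h=manip.line_to(tw(0,Y,125),feed=50,threshold=6); print(h,manip.get_tool_pos(),manip.get_wrist_force())
if not h:
    h=manip.line_to(tw(0,Y,104),feed=20,threshold=5); print(h,manip.get_tool_pos(),manip.get_wrist_force())
print(manip.get_time_s())
```

```text
[0.23924872 0.34693884 0.89025032] [486.35261315  54.62126512 165.20278147]
False [486.43754918  54.90796111 125.17671837] [-0.17687338 -0.42725092 -0.18110717]
True [486.13763252  54.593472   111.82945751] [0.59466061 0.21366111 1.50363752]
33.8833
```

Run:
```python
from h import *
Y=-69
z=manip.get_tool_pos()[2]+0.5; peak=0
for k in range(20):
    z-=0.75
    h=manip.line_to(tw(0,Y,z),feed=12,threshold=14)
    F=manip.get_wrist_force()[2]; tz=manip.get_tool_pos()[2]
    print(round(z,2),round(tz,2),round(F,1),h)
    peak=max(peak,F)
    if F>19 or h or (peak>6 and F<peak-4): break
print(manip.get_time_s())
p,*_=snap("scene"); cv2.imwrite("pics/i.png",cv2.resize(p[130:240,230:340,::-1],(550,550)))
```

```text
111.58 111.73 4.1 False
110.83 111.52 7.2 False
110.08 111.06 9.6 False
109.33 110.24 9.2 False
108.58 109.33 7.9 False
107.83 108.49 7.4 False
107.08 107.6 7.1 False
106.33 106.64 6.3 False
105.58 105.76 5.4 False
36.1333
```

View pics/i.png

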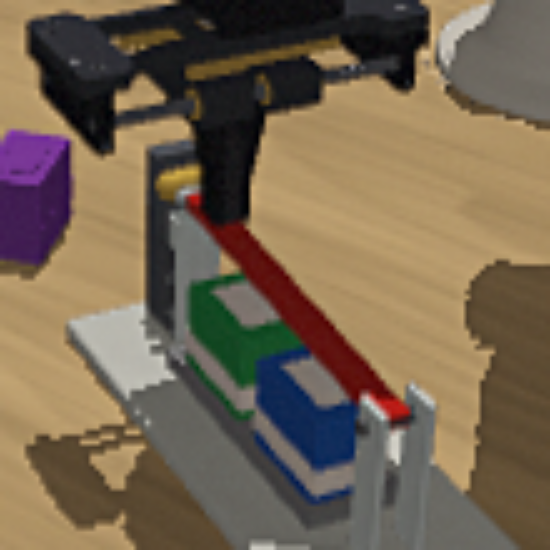

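Run:
```python
from h import *
Y=-69
z=105.58; mn=99
for k in range(12):
    z-=0.6
    h=manip.line_to(tw(0,Y,z),feed=12,threshold=10)
    F=manip.get_wrist_force()[2]; tz=manip.get_tool_pos()[2]
    print(round(z,2),round(tz,2),round(F,1),h)
    mn=min(mn,F)
    if F>14 or h or F>mn+4: break
print(manip.get_time_s())
```

```text
104.98 104.94 4.1 False
104.38 104.22 3.2 False
103.78 103.54 1.0 False
103.18 102.96 2.2 False
102.58 102.41 1.4 False
101.98 101.86 0.9 False
101.38 101.31 1.8 False
100.78 101.14 5.1 False
38.1833
```

Run:
```python
from h import *
Y=-69
z=100.78
for k in range(3):
    z-=0.6
    h=manip.line_to(tw(0,Y,z),feed=12,threshold=9)
    F=manip.get_wrist_force()[2]; print(round(z,2),round(manip.get_tool_pos()[2],2),round(F,1),h)
    if F>11 or h: break
manip.line_to(tw(0,Y,150),feed=60); manip.line_to(tw(0,30,300),feed=200); manip.pause(.2)
print(manip.get_time_s(),manip.get_wrist_force())
for cn in ("scene","side"):
    p,d,i,W=snap(cn)
    hsv=cv2.cvtColor(p,cv2.COLOR_RGB2HSV)
    D=W-np.array([*T0,0]); ty=D[...,0]*-np.sin(YAW)+D[...,1]*np.cos(YAW); tx=D[...,0]*np.cos(YAW)+D[...,1]*np.sin(YAW)
    red=((hsv[...,0]<6)|(hsv[...,0]>174))&(hsv[...,1]>150)&(abs(tx)<40)&(ty>-120)&(ty<110)&(W[...,2]>80)
    f=np.polyfit(ty[red],W[...,2][red],1); print(cn,red.sum(),"theta",-np.arctan(f[0]),np.polyval(f,-75))
    cv2.imwrite(f"pics/j_{cn}.png",cv2.resize(p[130:240,230:340,::-1] if cn=="scene" else p[130:240,170:280,::-1],(390,390)))
    for n in ("bar_nose","bar_pad","refill_center","stocked_center","tape","stapler","cup"):
        print(n,[np.round(r["xyz"]).tolist() for r in manip.landmark_of(n,cn)[:2]])
cv2.imwrite("pics/j.png",np.hstack([cv2.imread("pics/j_scene.png"),cv2.imread("pics/j_side.png")]))
print("exp",tw(0,38.5,39.5),tw(0,-38.5,39.5))
```

```text
100.18 101.05 8.1 False
99.58 100.94 11.9 False
40.925 [-0.52085191 -0.16658681  0.38607773]
scene 321 theta 0.04539848641537386 100.93757913437246
bar_nose [[468.0, 26.0, 95.0], [499.0, 83.0, 37.0]]
bar_pad [[487.0, 50.0, 99.0], [516.0, 117.0, -0.0]]
refill_center [[435.0, -138.0, 27.0], [456.0, -349.0, 26.0]]
stocked_center [[497.0, 79.0, 40.0]]
tape [[759.0, 119.0, -1.0]]
stapler [[699.0, -308.0, -0.0]]
cup [[673.0, 403.0, -4.0]]
side 190 theta 0.03714378185956094 97.19701291283496
bar_nose [[470.0, 23.0, 93.0]]
bar_pad [[481.0, 50.0, 100.0]]
refill_center [[364.0, -295.0, 29.0], [531.0, 152.0, 41.0]]
stocked_center [[500.0, 82.0, 39.0], [535.0, 154.0, 40.0]]
tape [[758.0, 118.0, -1.0]]
stapler [[698.0, -309.0, -0.0]]
cup [[671.0, 399.0, -5.0]]
exp [532.63530133 151.72055227  39.5       ] [499.36469867  82.27944773  39.5       ]
```

View pics/j.png

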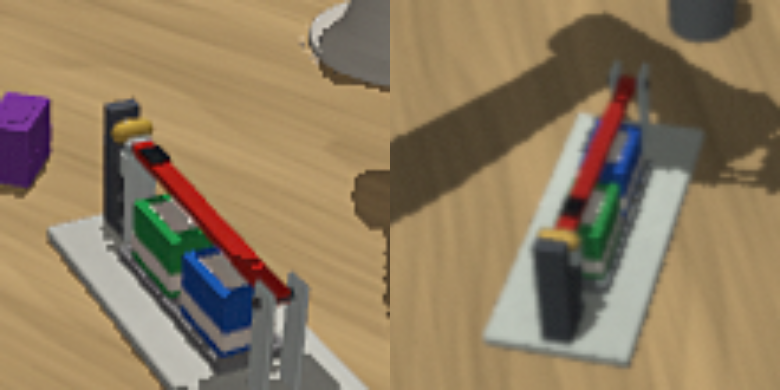

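Run:
```python
from h import *
manip.close_job(); print(manip.get_time_s())
```

```text
the job is handed in; nothing more can be done
the job is handed in; nothing more can be done
```

The blue carton is in the empty bay, the red bar is shut under the catch roller, and I handed the job in at about 41 s of the 61 s allowed.

- **Carton:** I gripped it across its 40 mm side and lowered it onto the yellow card. It touched down at the expected floor height. Afterwards its top measured about 66–67 mm, which means it is standing flat. It is lined up with the green carton, which is still in its bay.
- **Bar:** I swung it over with shut fingers and pressed on the thumb pad in small steps.
    - The force peaked at about 9.6 N on the roller and fell away, then the bar reached a hard rest. I read no more than 11.9 N.
    - With the gripper clear, both fixed cameras put the bar at 0.037–0.045 rad. Against the shut limit of 0.043, the top of that range is within measurement error.
    - The nose was at 93–95 mm, with the roller above it.
- **Bystanders:** At the end the tape, stapler and cup were found on the counter by both cameras. I compared positions before and after only for the cup, and it had not moved. I planned every path clear of the tape and stapler.
- **Checks that disagreed:**
    - In the last scene-camera view, the network reported purple look-alikes for the blue carton. In the side view it found the blue carton second, at (531, 152, 41) mm. That matches the bay, and so do the pictures.
    - Just after placing, one scene-camera fit of the blue carton's top came out too long (78 mm) because it ran into another surface. The side view gave a clean fit, about 4 mm over length and within 2 mm of the bay's centre.

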